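# Dock the trial-lens tray

### The arm

A 7-joint arm with a two-finger parallel gripper is mounted at the origin on the work surface. World frame = base frame: x ahead of the robot, y to its left, z up, the work surface at z = 0. Lengths are in m, angles in rad, forces in N, time in s.
With the tool pointing down it reaches from about 0.4 to 0.875 m from the base axis. Payload 19.3 kg.
Tool frame: the origin (TCP) lies between the finger pads; the fingertips stand 17 mm ahead of it and the grasp point (between the pads) lies 2 mm behind it (bot.tips_ahead is the z of the fingertips in the tool frame, in m); z points along the fingers, y is the direction in which the jaws open and shut (so a half turn about z gives the same grasp; the last joint's range is limited). The gripper opens to 85 mm and grips with 20 to 120 N. Pads are 22 mm wide; open, the fingers measure 114 mm over their backs; the gripper's body (76 mm by 85 mm) begins 54 mm behind the grasp point. The pads swing forward as they close: fully open they stand 13 mm farther back than shut.
Start: joints at [-0.07, 0.521, -0.036, 1.599, 0.021, 1.021, -0.113], TCP at [0.625, -0, 0.248] pointing down, gripper open.
Joint ranges: [-2.91, 2.91], [-0.3, 2.13], [-1.5, 1.42], [0.17, 2.43], [-1.26, 4.41], [0.16, 1.93], [-2.52, 2.52]. Speed limits (rad/s): [1.89, 1.89, 2.39, 2.39, 3.01, 3.01, 3.01].

### API

Orientations are given as [roll, pitch, yaw] about the fixed x, y, z axes, in that order (R = Rz(yaw) Ry(pitch) Rx(roll)).
In Python, from workcell import telemetry, cams, job, bot gives the robot as it stands.
- The arm moves only by the tool arm_command, never from a script. Its argument "deltas" is a list of rows, each a list of 7 numbers: the opening, from -1 (shut) to 1 (fully open), so that 0 is half open, then the shift along the tool's x, y, z normalised to -1 to 1, where 1 is 150 mm, then the turn, a rotation vector about the tool's x, y, z normalised to -1 to 1, where 1 is 45 degrees. In form: [[hand, tx, ty, tz, rx, ry, rz], ...]. A call has 1 to 8 rows; each row is the pose to reach, as a shift and turn from the pose commanded when the call began, along the tool's axes at that moment; what a row does not reach only later rows make up. A row lasts 1/8 s, in which the tool goes at most 62.5 mm and 10.7 degrees, less where a joint would pass 70% of its speed; a pose out of reach is approached as far as the arm can. A call with a number of a shift or a turn outside -1 to 1 is refused whole. A call with a gripper value outside its range is refused whole. The fingers move at their own pace and stop on an object; "newtons" is the grip in N (left out, the last holds). Time passes only in rows, so rows that repeat a pose let the fingers close. It gives the time, the measured TCP pose, the force and the opening at its end, in the units of the state.
- telemetry.observe(): the state, without advancing time (a new reading comes with each control period).
- cams.grab_frame(name): name is "scene" or "side" or "wrist"; returns the picture (384x512x3 uint8, blue, green, red); there is no depth.
- cams.get_calibration(name): a dict with "fx", "fy", "cx", "cy" (pixels), "R" (3x3) and "t" (3): a world point X has camera coordinates R X + t. Camera axes: x right, y down, z forward; pixel columns grow to the right and rows downward; lengths in m; the calibration is good to about 2 mm. A picture is of the moment at which its call begins: read the wrist's pose just before it. get_calibration takes no time and is no camera call; for the wrist camera it gives the pose at the moment of the call.
- job.job_done(): hands the job in, once; it reports no verdict.
The state is a dict: "clock": time; "qpos": joint angles; "qd": joint speeds; "joint_efforts": joint torques, N m; "position": TCP position; "tool_rot": TCP orientation; "force": force on the tool from outside, world axes, zero at the start; "moment": the same for the moment, N m; "grip_width": finger opening in m.
Only numpy, scipy, OpenCV 4.12 (cv2) and the standard library are available. Lean on these libraries where they do the work, as an engineer would, in place of code of your own. Each camera call takes 0.05 s, during which the arm holds its last target.

### The job

The trial-lens tray has been left at the back of its dock: hook a fingertip behind its raised orange far lip and drag it along the dock towards the robot, against the sprung black buffer, until both green side catches spring out behind it. Bed it there with a steady pull of about 22 N for a second, never over 30 N, then let go and back away with the tray locked flat in place. Leave the other things on the desk alone.

Things in the scene. Friction and masses are not known exactly. Their poses are not given: they have to be found in the camera images.
- dock: Fixed grey plate, 6 mm thick, with two rails (inner faces y = +-71.5 mm, tops 22 mm above the desk), from x = -125 to +175 mm, far end open. Origin on the desk; x points away from the robot along the rails, z up. Buffer and catches sit on a carriage clamped up to 20 mm either way along x, NOT reported: feel for it. At its middle setting the locked tray's origin is at dock x = 0 (+-1 mm).
- tray: Loose white tray of lenses, 120 mm in x, 140 in y, 0.35 to 0.7 kg, on the dock plate, 1.5 mm play to each rail; x points away from the robot. Origin centred under it, 6 mm above the desk. Walls 36 mm high, inside floor 24 mm up, orange far lip 40 mm high, 6 mm thick. Starts 44 to 111 mm from its locked place. Slides at about 2 to 5 N; over 30 N from the fingers is ramming.
- far_lip (a point): Middle of the top outer edge of the orange far lip (tray x = +60, y = 0, z = 40 mm). Behind it (further from the robot) the space over the dock plate is free.
- buffer (a joint): Travel (m) of the black buffer plate on the orange front stop, towards the robot: 0 free, 0.005 when the tray meets the two steel stop posts beside it, which are stiff (10 N/mm). Spring 2.5 N/mm. The catches spring out when the tray has pressed it in about 0.0035 (about 9 N on top of the sliding force); let go earlier and it pushes the tray back.
- catch_left (a joint): Travel (m) of the green catch at the +y rail, pushed inwards by about 1 N: about 0.0055 while the tray's side holds it back, 0 when sprung out behind the tray's far edge. It lies 23 to 32 mm above the desk, 60 to 72 mm beyond the locked tray's origin, reaches 7 mm inside the rail; housing and catch reach out to dock y = 112 mm, 32 mm high.
- catch_right (a joint): The same for the catch on the -y side.
- drops: Bystander: small white bottle with blue cap, 30 mm across, 70 mm tall, origin under its centre.
- eye_model: Bystander: model eyeball on a round black stand, 56 mm across, 71 mm tall, origin under its centre.
- pen_block: Bystander: dark wooden block 50 x 40 x 30 mm with two pens standing in it, 85 mm tall in all, origin under its centre.

How it is judged:
On the way, in this order (a step that is already met when the one before it is completed fails the run):
1. the tray is dragged at least 20 mm towards the robot by the fingers (distance of tray from where it was at the start of the episode above 0.02 m and contact force between the fingers and tray above 0.5 N), for 0.05 s.
2. the tray is bedded against the stop: buffer pressed in by more than 1 mm and a pull of more than 17 N kept up (value of joint buffer above 0.001 m and contact force between the fingers and tray above 17 N), for 0.5 s.
At the end, for the whole second after the job is handed in: Both green catches have sprung out (within 1.5 mm of fully out) behind the tray, the tray lies flat on the dock plate (within 3 mm and 0.05 rad) at its locked place (origin less than 28 mm beyond the dock's origin), keeps the buffer pressed in by more than 1.5 mm, and is at rest (value of joint each of catch_left, catch_right below 0.0015 m and value of joint buffer above 0.0015 m and x of tray in the frame of dock below 0.028 m and z of tray in the frame of dock below 0.009 m and angle between tray's own z axis and vertical below 0.05 rad and linear speed of tray below 0.01 m/s); the robot touches nothing.
It fails at once if the fingers press on the tray with more than 30 N (contact force between the fingers and tray above 30 N).
It fails at once if the tray is tipped by more than 0.2 rad (angle between tray's own z axis and vertical above 0.2 rad).
It fails at once if the eye-drop bottle is moved by more than 20 mm (distance of drops from where it was at the start of the episode above 0.02 m).
It fails at once if the model eye is moved by more than 20 mm (distance of eye_model from where it was at the start of the episode above 0.02 m).
It fails at once if the pen block is moved by more than 20 mm (distance of pen_block from where it was at the start of the episode above 0.02 m).
It also fails if it takes over 61 s, if anything falls off the work surface, if the arm or the gripper's body presses on something with over 40 N, if the wrist force passes 120 N, or if a joint passes its speed limit or range.

## Working session

There is one attempt and no reset: what is moved stays moved. The work goes in short steps, Python scripts to look and compute and a tool call to move; the robot and the scene stay as the last step left them, time stands still between calls to the robot, and variables do not carry over. Pictures are saved under pics/ and viewed, and the job is handed in when it is done.

Besides the shell and the picture viewer there is one more tool, called after ">>>" as name([rows], argument=value, ...), one row to a line, values as JSON. arm_command: Moves the arm, as the interface text tells. Its arguments: {"type":"object","properties":{"deltas":{"type":"array","items":{"type":"array","items":{"type":"number"}}},"newtons":{"type":"number"}},"required":["deltas"]}

```bash
mkdir -p pics; ls; python3 - <<'E'
from workcell import telemetry,cams,job,bot
import cv2
for n in ["scene","side","wrist"]:
    c=cams.get_calibration(n); cv2.imwrite(f"pics/{n}0.png",cams.grab_frame(n)); print(n,c)
o=telemetry.observe(); print(o)
E
```

```text
pics
scene {'fx': 429.68834725680676, 'fy': 429.68834725680676, 'cx': 256.17519599197095, 'cy': 185.45626109264288, 'R': array([[-0.83418682,  0.55133541,  0.01271236],
       [ 0.44343128,  0.68427288, -0.57891219],
       [-0.32787352, -0.47728386, -0.81529079]]), 't': array([ 0.44658961, -0.22175148,  1.0492599 ])}
side {'fx': 377.7849429898939, 'fy': 377.7849429898939, 'cx': 248.21960374819278, 'cy': 196.0451743811449, 'R': array([[ 0.79894536, -0.60140133,  0.00165606],
       [-0.30636546, -0.40936469, -0.85939557],
       [ 0.51751957,  0.68610275, -0.51130862]]), 't': array([-0.41745207,  0.25381898,  0.52771124])}
wrist {'fx': 302.12881351260967, 'fy': 302.12881351260967, 'cx': 257.2434802194664, 'cy': 196.90944486493703, 'R': array([[ 9.99998709e-01, -2.36675462e-04, -1.58958406e-03],
       [ 2.80313180e-04, -9.48248332e-01,  3.17529562e-01],
       [-1.58247189e-03, -3.17529598e-01, -9.48247041e-01]]), 't': array([-0.62435763, -0.04026492,  0.38090789])}
{'clock': 0.15, 'qpos': array([-0.07018979,  0.5218583 , -0.036295  ,  1.59984845,  0.02121329,
        1.02112507, -0.11279952]), 'qd': array([-2.56086524e-05, -3.17766257e-04, -3.16284956e-04,  2.80475596e-04,
        1.12636907e-03, -3.85440343e-04, -1.19784106e-03]), 'joint_efforts': array([ 4.00798544e-04, -9.27376485e+01,  1.98035471e+00, -3.70049715e+01,
        1.79930578e-02,  6.46477114e-03, -1.41420460e-05]), 'position': array([ 6.24767607e-01, -5.70440109e-05,  2.47880272e-01]), 'tool_rot': array([-3.14074275e+00,  8.50775081e-05,  1.57075262e+00]), 'force': array([-0.36735675, -0.41809742, -0.12266172]), 'moment': array([-0.01797426, -0.06925096,  0.02142797]), 'grip_width': 0.08530611587295146}
```

View pics/scene0.png

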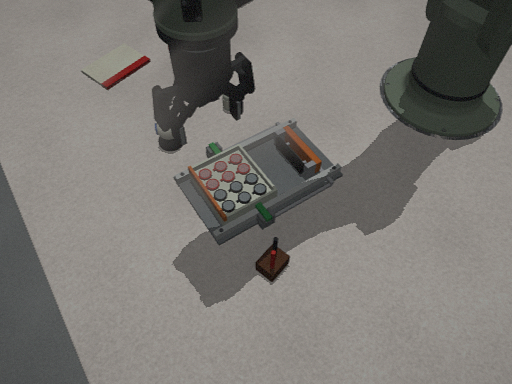

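View pics/side0.png

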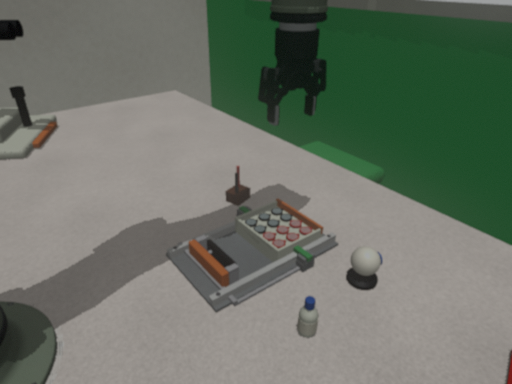

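View pics/wrist0.png

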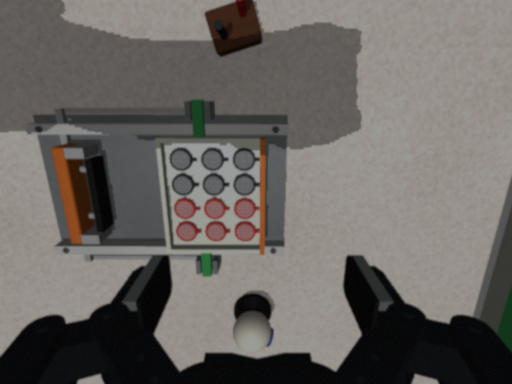

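```bash
python3 - <<'E'
import cv2
i=cv2.imread("pics/wrist0.png")
cv2.imwrite("pics/w_a.png",cv2.resize(i[90:280,20:170],None,fx=4,fy=3.1,interpolation=cv2.INTER_CUBIC))
c=i[90:285,140:300];cv2.imwrite("pics/w_b.png",cv2.resize(c,None,fx=3,fy=3,interpolation=cv2.INTER_CUBIC))
c=i[90:285,20:180];cv2.imwrite("pics/w_a.png",cv2.resize(c,None,fx=3,fy=3,interpolation=cv2.INTER_CUBIC))
E
```

```text
(no output)
```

View pics/w_a.png

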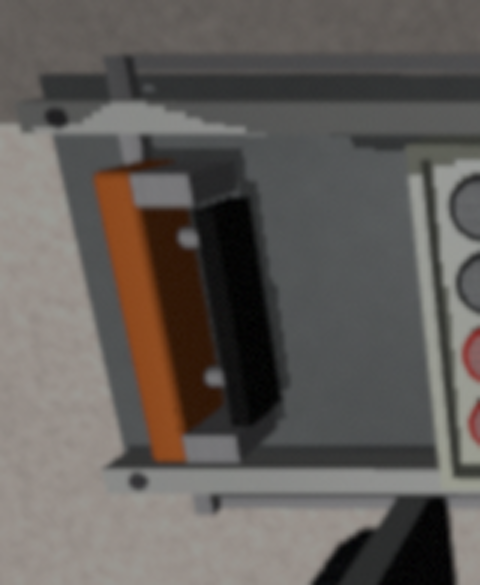

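View pics/w_b.png

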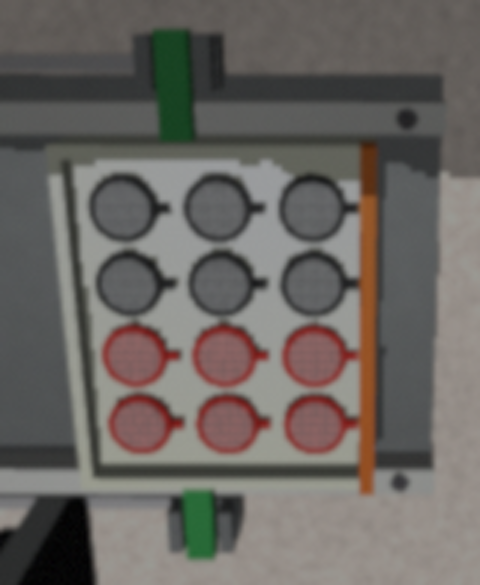

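```bash
cat > h.py <<'E'
import numpy as np
def ray(c,u,v,z):
    R=np.array(c['R']);t=np.array(c['t']);C=-R.T@t
    d=R.T@np.array([(u-c['cx'])/c['fx'],(v-c['cy'])/c['fy'],1]); return C+d*(z-C[2])/d[2]
E
python3 - <<'E'
from workcell import cams
from h import *
c=cams.get_calibration("wrist"); print(-c['R'].T@c['t'])
P=lambda u,v,z,o:ray(c,u/3+o[0],v/3+o[1],z).round(4)
A=(20,90);B=(140,90)
hs=[P(56,117,.022,A),P(138,481,.022,A),P(407,118,.022,B),P(400,482,.022,B)]
print("holes",hs)
print("lip",P(377,143,.046,B),P(372,493,.046,B))
print("railend",P(433,495,.022,B),P(442,100,.022,B),P(20,130,.022,A),P(106,490,.022,A))
print("tray near corner top",P(48,150,.042,B),P(82,488,.042,B))
print("catches",P(172,140,.032,B),P(200,490,.032,B))
s=cams.get_calibration("scene")
# pen, others approx
print("pen",ray(c,235,35,.03))
print("eye",ray(c,252,305,.005))
E
```

```text
[0.62499772 0.08262072 0.3730659 ]
holes [array([0.3751, 0.0467, 0.022 ]), array([ 0.3751, -0.1084,  0.022 ]), array([0.6455, 0.0463, 0.022 ]), array([ 0.6454, -0.1088,  0.022 ])]
lip [0.6335 0.04   0.046 ] [ 0.6327 -0.1007  0.046 ]
railend [ 0.6599 -0.1151  0.022 ] [0.6586 0.053  0.022 ] [0.3603 0.0418 0.022 ] [ 0.3602 -0.1129  0.022 ]
tray near corner top [0.5144 0.037  0.042 ] [ 0.5137 -0.1007  0.042 ]
catches [0.5576 0.0393 0.032 ] [ 0.5602 -0.1072  0.032 ]
pen [0.60193462 0.14111098 0.03      ]
eye [ 0.61674665 -0.20700801  0.005     ]
```

>>> arm_command([
  [-1, -0.2, 0.24, 0, 0, 0, 0.2],
  [-1, -0.2, 0.24, 0, 0, 0, 0.4],
  [-1, -0.2, 0.24, 0, 0, 0, 0.6],
  [-1, -0.2, 0.24, 0, 0, 0, 0.8],
  [-1, -0.2, 0.24, 0, 0, 0, 1],
  [-1, -0.2, 0.24, 0, 0, 0, 1],
], newtons=60)

```text
clock: 0.9
position: [0.6609, -0.0298, 0.248]
tool_rot: [-3.141, 0.001, 0.786]
force: [1.0, -0.1, 0.8]
grip_width: -0.0001
```

>>> arm_command([
  [-1, 0, 0, 0, 0, 0, 0.2],
  [-1, 0, 0, 0, 0, 0, 0.4],
  [-1, 0, 0, 0, 0, 0, 0.6],
  [-1, 0, 0, 0, 0, 0, 0.8],
  [-1, 0, 0, 0, 0, 0, 1],
  [-1, 0, 0, 0, 0, 0, 1],
  [-1, 0, 0, 0, 0, 0, 1],
])

```text
clock: 1.78
position: [0.6609, -0.03, 0.2482]
tool_rot: [-3.141, 0.0, 0.005]
force: [-0.1, 0.3, -0.2]
grip_width: 0.0003
```

```bash
python3 - <<'E'
from workcell import telemetry,cams,job,bot
import cv2
o=telemetry.observe(); print({k:v for k,v in o.items() if k not in('qd','joint_efforts')}, bot.tips_ahead)
for n in ["side","wrist"]:
    cv2.imwrite(f"pics/{n}1.png",cams.grab_frame(n))
E
```

```text
{'clock': 1.775, 'qpos': array([-0.26960829,  0.60890098,  0.36087538,  1.50884298, -0.23285674,
        1.06658542, -1.42070266]), 'position': array([ 0.66094189, -0.02996109,  0.2481904 ]), 'tool_rot': array([-3.14149910e+00,  2.11250440e-04,  5.36221635e-03]), 'force': array([-0.14149759,  0.2569771 , -0.21578688]), 'moment': array([-0.01099519, -0.01713715,  0.00119561]), 'grip_width': 0.0003168424446436566} 0.017
```

View pics/side1.png

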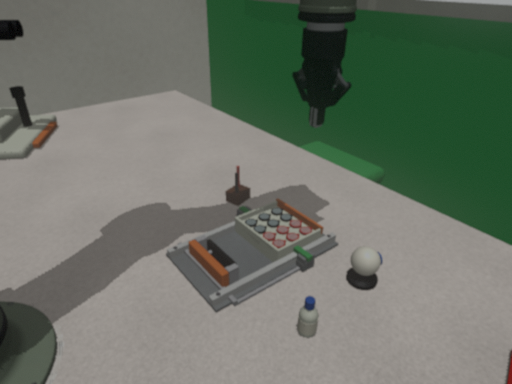

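View pics/wrist1.png

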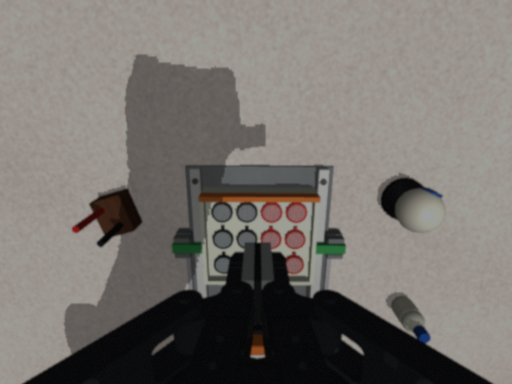

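```bash
python3 - <<'E'
from workcell import telemetry,cams
import cv2
from h import *
c=cams.get_calibration("wrist")
i=cv2.imread("pics/wrist1.png")
cv2.imwrite("pics/w1c.png",cv2.resize(i[160:290,180:340],None,fx=4,fy=4,interpolation=cv2.INTER_CUBIC))
for p,z in [((200,195),.046),((319,195),.046),((187,166),.022),((332,166),.022)]: print(ray(c,*p,z))
E
```

```text
[0.63492397 0.03619058 0.046     ]
[ 0.63536028 -0.09958861  0.046     ]
[0.66319592 0.05431891 0.022     ]
[ 0.66373853 -0.11771505  0.022     ]
```

View pics/w1c.png

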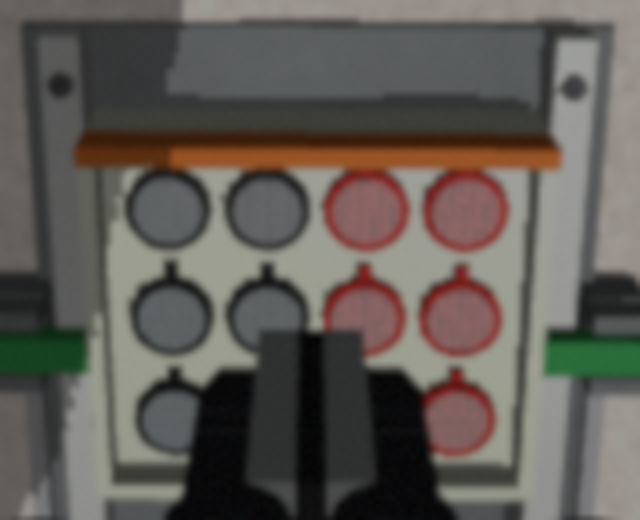

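>>> arm_command([
  [-1, 0, 0, 0.3, 0, 0, 0],
  [-1, 0, 0, 0.65, 0, 0, 0],
  [-1, 0, 0, 1, 0, 0, 0],
  [-1, 0, 0, 1, 0, 0, 0],
  [-1, 0, 0, 1, 0, 0, 0],
])

```text
clock: 2.5
position: [0.662, -0.0304, 0.1003]
tool_rot: [3.141, -0.002, 0.001]
force: [-0.3, 0.2, 1.5]
grip_width: 0.0002
```

>>> arm_command([
  [-1, 0, 0, 0.15, 0, 0, 0],
  [-1, 0, 0, 0.3, 0, 0, 0],
  [-1, 0, 0, 0.4, 0, 0, 0],
  [-1, 0, 0, 0.43, 0, 0, 0],
  [-1, 0, 0, 0.43, 0, 0, 0],
  [-1, 0, 0, 0.43, 0, 0, 0],
])

```text
clock: 3.25
position: [0.6614, -0.0301, 0.0345]
tool_rot: [3.142, -0.001, -0.0]
force: [-0.7, -0.4, 0.3]
grip_width: -0.0002
```

```bash
python3 - <<'E'
from workcell import telemetry,cams
import cv2
o=telemetry.observe(); print(o['position'],o['force'],o['tool_rot'])
cv2.imwrite(f"pics/side2.png",cams.grab_frame("side")[150:340,150:400].repeat(3,0).repeat(3,1))
E
```

```text
[ 0.66139694 -0.03009501  0.03445161] [-0.70460244 -0.4070592   0.33444015] [ 3.14153903e+00 -9.10516267e-04 -1.33436536e-05]
```

View pics/side2.png

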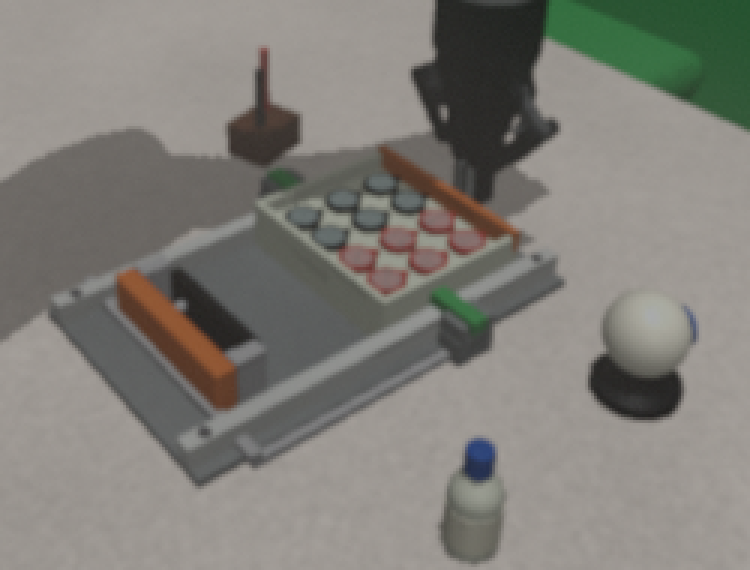

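>>> arm_command([
  [-1, -0.03, 0, 0, 0, 0, 0],
  [-1, -0.06, 0, 0, 0, 0, 0],
  [-1, -0.09, 0, 0, 0, 0, 0],
  [-1, -0.11, 0, 0, 0, 0, 0],
  [-1, -0.13, 0, 0, 0, 0, 0],
  [-1, -0.15, 0, 0, 0, 0, 0],
  [-1, -0.17, 0, 0, 0, 0, 0],
  [-1, -0.19, 0, 0, 0, 0, 0],
])

```text
clock: 4.3
position: [0.6325, -0.03, 0.0339]
tool_rot: [3.142, -0.0, 0.0]
force: [4.0, 0.0, -1.5]
grip_width: -0.0001
```

>>> arm_command([
  [-1, -0.025, 0, 0, 0, 0, 0],
  [-1, -0.05, 0, 0, 0, 0, 0],
  [-1, -0.075, 0, 0, 0, 0, 0],
  [-1, -0.1, 0, 0, 0, 0, 0],
  [-1, -0.125, 0, 0, 0, 0, 0],
  [-1, -0.15, 0, 0, 0, 0, 0],
  [-1, -0.175, 0, 0, 0, 0, 0],
  [-1, -0.2, 0, 0, 0, 0, 0],
])

```text
clock: 5.3
position: [0.6023, -0.03, 0.0338]
tool_rot: [3.142, -0.0, -0.0]
force: [4.0, -0.5, 2.0]
grip_width: -0.0002
```

```bash
python3 - <<'E'
from workcell import telemetry,cams
import cv2
o=telemetry.observe(); print(o['position'],o['force'],o['tool_rot'])
cv2.imwrite(f"pics/side3.png",cams.grab_frame("side")[150:340,150:400].repeat(3,0).repeat(3,1))
E
```

```text
[ 0.60230182 -0.03003067  0.03383997] [ 4.03600184 -0.45609311  1.96469393] [ 3.14156587e+00 -1.25562940e-04 -3.21731115e-05]
```

View pics/side3.png

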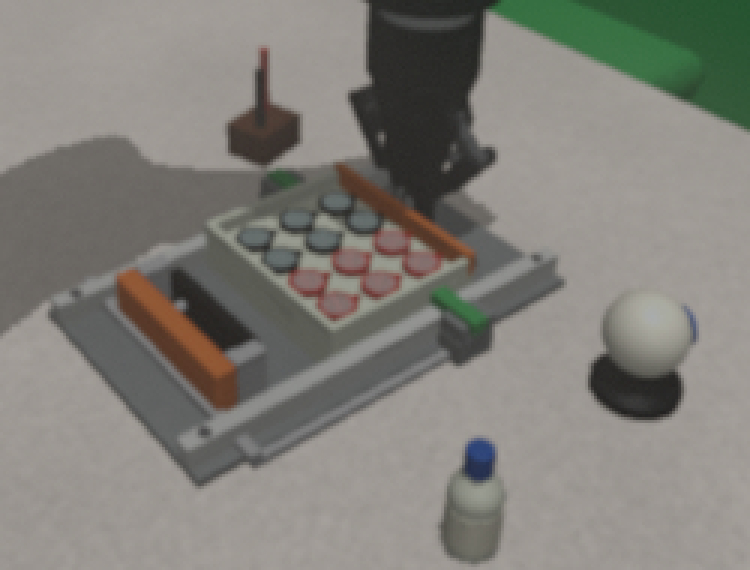

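>>> arm_command([
  [-1, -0.02, 0, 0, 0, 0, 0],
  [-1, -0.04, 0, 0, 0, 0, 0],
  [-1, -0.06, 0, 0, 0, 0, 0],
  [-1, -0.08, 0, 0, 0, 0, 0],
  [-1, -0.1, 0, 0, 0, 0, 0],
  [-1, -0.12, 0, 0, 0, 0, 0],
  [-1, -0.14, 0, 0, 0, 0, 0],
  [-1, -0.15, 0, 0, 0, 0, 0],
])

```text
clock: 6.35
position: [0.5798, -0.03, 0.0338]
tool_rot: [-3.142, 0.0, -0.0]
force: [4.7, -1.0, 1.9]
grip_width: 0.0002
```

>>> arm_command([
  [-1, -0.007, 0, 0, 0, 0, 0],
  [-1, -0.014, 0, 0, 0, 0, 0],
  [-1, -0.021, 0, 0, 0, 0, 0],
  [-1, -0.028, 0, 0, 0, 0, 0],
])

```text
clock: 6.85
position: [0.5758, -0.0301, 0.0338]
tool_rot: [3.142, -0.0, -0.0]
force: [4.5, 0.4, 2.1]
grip_width: 0.0
```

>>> arm_command([
  [-1, -0.007, 0, 0, 0, 0, 0],
  [-1, -0.014, 0, 0, 0, 0, 0],
  [-1, -0.021, 0, 0, 0, 0, 0],
  [-1, -0.028, 0, 0, 0, 0, 0],
])

```text
clock: 7.35
position: [0.5715, -0.03, 0.0338]
tool_rot: [-3.142, -0.0, -0.0]
force: [4.4, -0.3, 2.6]
grip_width: 0.0
```

>>> arm_command([
  [-1, -0.006, 0, 0, 0, 0, 0],
  [-1, -0.012, 0, 0, 0, 0, 0],
  [-1, -0.018, 0, 0, 0, 0, 0],
  [-1, -0.018, 0, 0, 0, 0, 0],
])

```text
clock: 7.85
position: [0.5687, -0.0301, 0.0338]
tool_rot: [3.142, 0.0, -0.0]
force: [3.8, 0.4, 3.0]
grip_width: 0.0001
```

```bash
python3 - <<'E'
from workcell import telemetry,cams
import cv2
o=telemetry.observe(); print(o['position'],o['force'],o['tool_rot'])
cv2.imwrite(f"pics/side4.png",cams.grab_frame("side")[150:340,150:400].repeat(3,0).repeat(3,1))
cv2.imwrite(f"pics/scene4.png",cv2.resize(cams.grab_frame("scene")[110:250,160:350],None,fx=4,fy=4,interpolation=2))
E
```

```text
[ 0.56873736 -0.03007913  0.03378143] [3.7753938  0.36758028 2.99923771] [ 3.14158663e+00  2.49815011e-04 -1.25698754e-04]
```

View pics/side4.png

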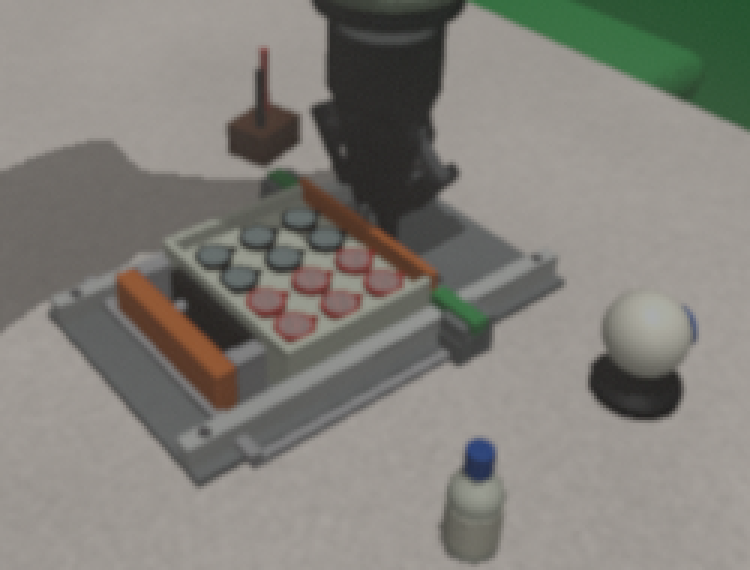

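View pics/scene4.png

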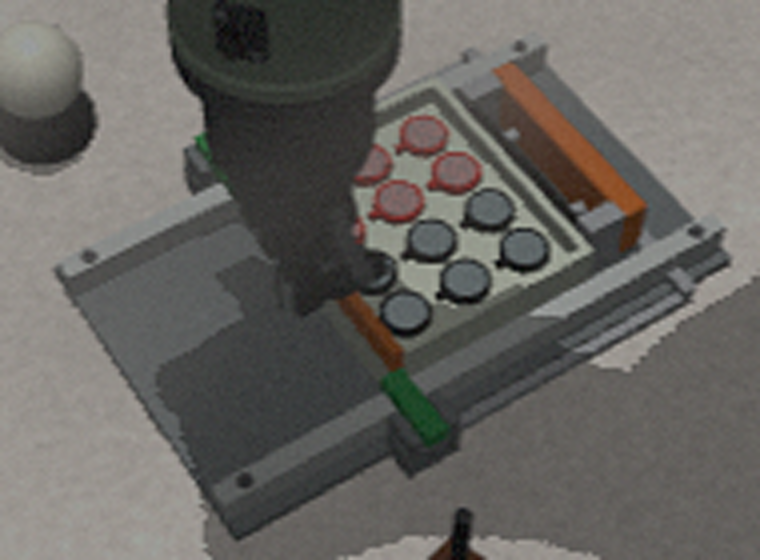

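>>> arm_command([
  [-1, -0.006, 0, 0, 0, 0, 0],
  [-1, -0.012, 0, 0, 0, 0, 0],
  [-1, -0.012, 0, 0, 0, 0, 0],
])

```text
clock: 8.32
position: [0.5669, -0.03, 0.0338]
tool_rot: [-3.142, 0.0, -0.0]
force: [2.9, -0.3, 1.8]
grip_width: 0.0003
```

>>> arm_command([
  [-1, -0.006, 0, 0, 0, 0, 0],
  [-1, -0.012, 0, 0, 0, 0, 0],
  [-1, -0.012, 0, 0, 0, 0, 0],
])

```text
clock: 8.7
position: [0.5654, -0.0302, 0.0338]
tool_rot: [3.141, -0.0, -0.0]
force: [6.8, -1.5, 0.1]
grip_width: -0.0002
```

>>> arm_command([
  [-1, -0.004, 0, 0, 0, 0, 0],
  [-1, -0.008, 0, 0, 0, 0, 0],
  [-1, -0.008, 0, 0, 0, 0, 0],
])

```text
clock: 9.07
position: [0.5647, -0.0303, 0.0339]
tool_rot: [3.141, -0.001, -0.0]
force: [8.7, -0.7, -1.6]
grip_width: -0.0005
```

>>> arm_command([
  [-1, -0.005, 0, 0, 0, 0, 0],
  [-1, -0.01, 0, 0, 0, 0, 0],
  [-1, -0.01, 0, 0, 0, 0, 0],
])

```text
clock: 9.45
position: [0.5637, -0.0303, 0.034]
tool_rot: [3.141, -0.002, -0.0]
force: [10.9, -0.9, -1.8]
grip_width: -0.0001
```

>>> arm_command([
  [-1, -0.005, 0, 0, 0, 0, 0],
  [-1, -0.01, 0, 0, 0, 0, 0],
  [-1, -0.01, 0, 0, 0, 0, 0],
])

```text
clock: 9.82
position: [0.5626, -0.0303, 0.0341]
tool_rot: [3.141, -0.003, -0.0]
force: [12.7, -2.0, -1.1]
grip_width: 0.0002
```

>>> arm_command([
  [-1, -0.005, 0, 0, 0, 0, 0],
  [-1, -0.01, 0, 0, 0, 0, 0],
  [-1, -0.01, 0, 0, 0, 0, 0],
])

```text
clock: 10.2
position: [0.5617, -0.0303, 0.0343]
tool_rot: [3.141, -0.005, -0.0]
force: [14.9, -1.1, -1.8]
grip_width: 0.0003
```

>>> arm_command([
  [-1, -0.004, 0, 0, 0, 0, 0],
  [-1, -0.007, 0, 0, 0, 0, 0],
  [-1, -0.007, 0, 0, 0, 0, 0],
])

```text
clock: 10.58
position: [0.5615, -0.0303, 0.0346]
tool_rot: [3.141, -0.006, -0.0]
force: [18.6, -2.0, -1.6]
grip_width: -0.0
```

>>> arm_command([
  [-1, -0.003, 0, 0, 0, 0, 0],
  [-1, -0.005, 0, 0, 0, 0, 0],
  [-1, -0.005, 0, 0, 0, 0, 0],
])

```text
clock: 10.95
position: [0.5613, -0.0303, 0.0347]
tool_rot: [3.141, -0.007, -0.0]
force: [20.3, -2.1, -2.1]
grip_width: -0.0
```

>>> arm_command([
  [-1, -0.003, 0, 0, 0, 0, 0],
  [-1, -0.003, 0, 0, 0, 0, 0],
  [-1, -0.003, 0, 0, 0, 0, 0],
  [-1, -0.003, 0, 0, 0, 0, 0],
])

```text
clock: 11.45
position: [0.5611, -0.0303, 0.0348]
tool_rot: [3.141, -0.008, -0.0]
force: [22.7, -0.7, -1.3]
grip_width: 0.0004
```

```bash
python3 - <<'E'
from workcell import telemetry,cams
import cv2
o=telemetry.observe(); print(o['position'],o['force'],o['tool_rot'])
cv2.imwrite(f"pics/side5.png",cams.grab_frame("side")[150:340,150:400].repeat(3,0).repeat(3,1))
cv2.imwrite(f"pics/scene5.png",cv2.resize(cams.grab_frame("scene")[110:250,160:350],None,fx=4,fy=4,interpolation=2))
cv2.imwrite(f"pics/wrist5.png",cams.grab_frame("wrist"))
E
```

```text
[ 0.56111519 -0.03031656  0.03478521] [22.66729554 -0.74937829 -1.31644706] [ 3.14075436e+00 -7.77137157e-03 -6.03443233e-05]
```

View pics/side5.png

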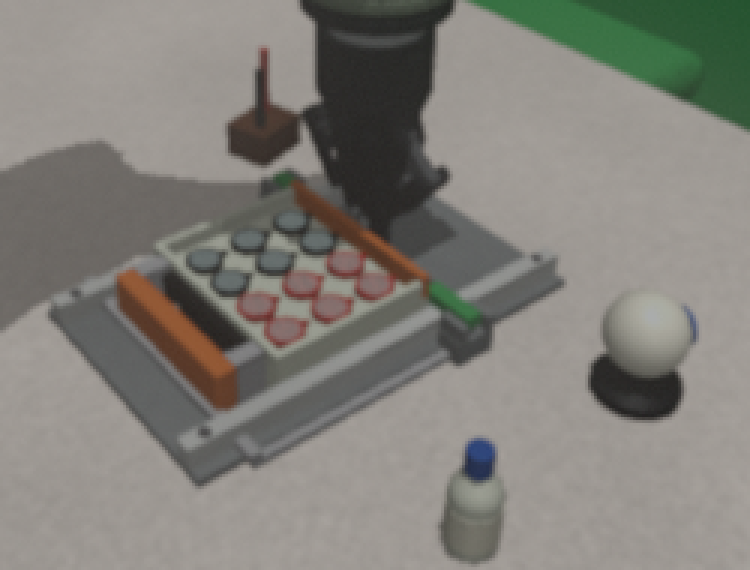

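View pics/scene5.png

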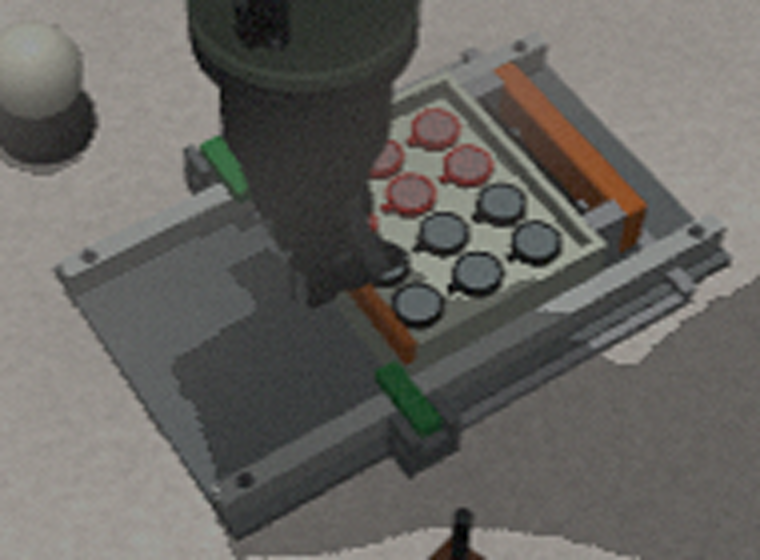

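View pics/wrist5.png

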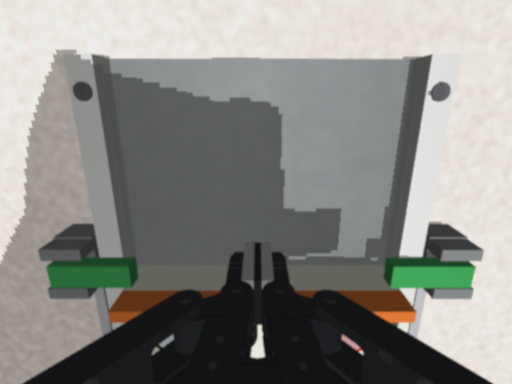

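Both catches have sprung out behind the lip (wrist view: green bars at cols 137 and 386, row 273, just beyond the lip at row ~300). I'll hold the pull.

>>> arm_command([
  [-1, 0, 0, 0, 0, 0, 0],
  [-1, 0, 0, 0, 0, 0, 0],
  [-1, 0, 0, 0, 0, 0, 0],
  [-1, 0, 0, 0, 0, 0, 0],
  [-1, 0, 0, 0, 0, 0, 0],
  [-1, 0, 0, 0, 0, 0, 0],
  [-1, 0, 0, 0, 0, 0, 0],
  [-1, 0, 0, 0, 0, 0, 0],
])

```text
clock: 12.6
position: [0.5612, -0.0303, 0.0348]
tool_rot: [3.141, -0.008, -0.0]
force: [21.7, -1.0, -1.9]
grip_width: -0.0001
```

Held at about 22 N. I'll back off gently in +x, then up.

>>> arm_command([
  [-1, 0.01, 0, 0, 0, 0, 0],
  [-1, 0.02, 0, 0, 0, 0, 0],
  [-1, 0.03, 0, 0, 0, 0, 0],
  [-1, 0.05, 0, 0, 0, 0, 0],
  [-1, 0.09, 0, 0, 0, 0, 0],
  [-1, 0.14, 0, 0, 0, 0, 0],
  [-1, 0.2, 0, 0, 0, 0, 0],
  [-1, 0.2, 0, 0, 0, 0, 0],
])

```text
clock: 13.6
position: [0.5879, -0.03, 0.0337]
tool_rot: [3.142, -0.0, 0.0]
force: [1.0, 0.7, 0.3]
grip_width: -0.0002
```

>>> arm_command([
  [-1, 0, 0, -0.15, 0, 0, 0],
  [-1, 0, 0, -0.4, 0, 0, 0],
  [-1, 0, 0, -0.7, 0, 0, 0],
  [-1, 0, 0, -1, 0, 0, 0],
  [-1, 0, 0, -1, 0, 0, 0],
  [-1, 0, 0, -1, 0, 0, 0],
  [-1, 0, 0, -1, 0, 0, 0],
])

```text
clock: 14.48
position: [0.5868, -0.03, 0.1827]
tool_rot: [3.141, 0.002, -0.0]
force: [0.1, 0.8, 0.2]
grip_width: -0.0001
```

```bash
python3 - <<'E'
from workcell import telemetry,cams
import cv2
o=telemetry.observe(); print(o['clock'],o['position'],o['force'],o['tool_rot'])
cv2.imwrite(f"pics/scene6.png",cv2.resize(cams.grab_frame("scene")[110:250,160:350],None,fx=4,fy=4,interpolation=2))
cv2.imwrite(f"pics/side6.png",cams.grab_frame("side"))
cv2.imwrite(f"pics/wrist6.png",cams.grab_frame("wrist"))
E
```

```text
14.475 [ 0.58675118 -0.03002762  0.1826821 ] [0.0813489  0.79438849 0.20264105] [ 3.14143462e+00  1.85678512e-03 -5.41315762e-05]
```

View pics/scene6.png

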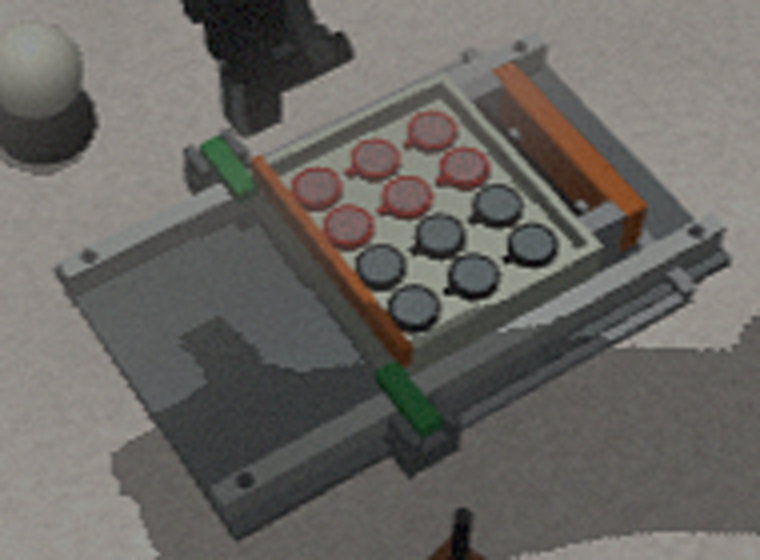

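View pics/wrist6.png

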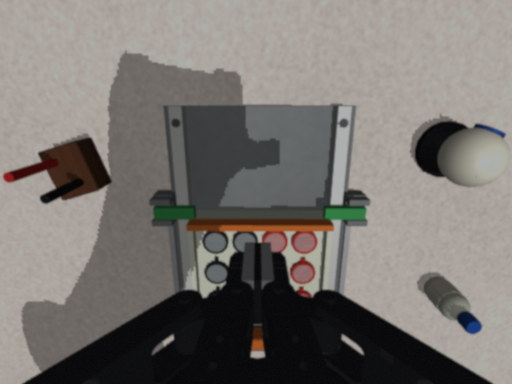

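View pics/side6.png

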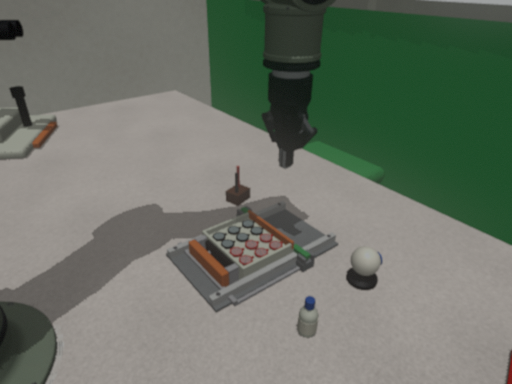

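The wrist view shows both catches out (inner ends at cols 195 and 325, row 213) behind the lip (row 225). The tray lies flat, the bystanders haven't moved, and the arm is clear.

```bash
python3 -c "
from workcell import job
print(job.job_done())"
```

```text
the job is handed in; nothing more can be done
None
```

The tray is locked in its dock, and I handed the job in at about 14.6 s of the 61 s allowed. No verdict was reported.

- **Drag and bedding:** I hooked the shut fingertips behind the orange lip and dragged the tray about 80 mm at about 4 N. The pull rose to about 13–15 N on the buffer, then stiffened at the stop posts. I held it at 21.7–22.7 N for over 1 s. The highest force I read was 22.7 N, though readings came only at the end of each move.
- **Last checks:** After I backed away, the final pictures showed both green catches out behind the lip, the tray flat against the buffer, and the bottle, model eye and pen block where they started. The force on the tool was below 1 N.
- **Not checked directly:** The buffer and catch travel were not reported, so I judged them from the pictures and the force readings. The tray's locked place comes out at about 5 mm beyond the dock origin, from a finger width I took rather than measured. The first picture of the catches gave about 8 mm; both are well under the 28 mm limit.

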